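# Butt the tube and start the jig's clamp screw

### The job

Slide the long welded tube along its V rests until its end is hard up against the jig's stop plate. Then start the spade-headed clamp screw that stands loose in the threaded boss of the bridge: without lifting it out, turn it backward (counter-clockwise seen from above) until it drops into its thread, then one full turn forward (clockwise), and finish with the fingers still gripping its head, holding it started. Leave the tube against the stop and the other things on the bench where they are.

Things in the scene. Friction and masses are not known exactly. Their poses are not given: they have to be found in the camera images.
- tube_jig: Dark steel jig fixed on the bench. Flat rail 90 mm wide, 10 mm thick, along its y from -280 to +95 mm; V rests at y = 0 and -230 mm; stop plate 67 mm high near the +y end; over y = 0 a bridge 124 mm wide (x), 40 mm deep, carrying a threaded boss. Origin on the bench under the boss axis, z up; at yaw 0 x points away from the robot, y to its left. Its yaw is within 0.12 rad of that.
- stop_face (a point): Middle of the tube side of the stop plate: on the tube's axis line, 35 mm above the bench, at jig y = +71 mm. The tube is fully home when its far end is here.
- boss_top (a point): Centre of the boss's mouth, 104 mm above the bench; a bright ring 53 mm outside, 34 mm high, bore axis vertical. Inside is a right-hand two-start coarse thread: 14 mm of travel a turn, 7 mm pitch. From above, two half-turn ramps lead down clockwise into it, from crests on the jig's +x and -x sides.
- thread_mouth (a point): Point at the crest on the jig's +x side, 10.8 mm from the boss axis, 104.75 mm above the bench: where the centre of the screw's thread start is when it stands on that crest, just before it drops. Fixed to the jig.
- clamp_screw: Loose bright steel screw, 0.32 kg, upright in the boss. Origin on its axis at the level of its thread starts, z up. Below: plain pilot 18.6 mm diameter, 27 mm long, about 1 mm play all round in the bore. Above: 25 mm thread, a collar of 31 mm at z = 33 to 43 mm, and a blade (see head_top). Origin height: 104.75 mm on the crest, 97.75 mm just after the drop, 83.75 mm one turn later.
- thread_start (a point): Centre of one of the two thread starts, 10.8 mm out on the screw's +x. It begins on a ramp, 0.6 to 1.3 rad clockwise of the jig's +x crest. Turned backward the screw climbs the ramp (14 mm a turn); when the thread starts pass the crests it drops 7 mm if free to fall (held loosely or let go). Forward from there it sinks 14 mm a turn; let go, it stays where it is.
- head_top (a point): Centre of the top edge of the screw's head, 73 mm above its origin, about 176 mm above the bench at the start. The head is an upright flat blade 10 mm thick (along the screw's y), 44 mm wide (along its x), 32 mm high, top corners rounded; grip or turn it across the flats from above.
- weld_tube: Loose steel practice tube, 420 mm long, 27 mm diameter with three weld beads of 30 mm, 0.75 kg, lying in the two V rests. Its own x is along the tube, toward the stop; origin at mid length, 15 mm below the tube axis. The tube may roll about its axis.
- tube_far_end (a point): Centre of the tube's end next to the stop, 25 to 45 mm short of the stop at the start.
- tube_near_end (a point): Centre of the tube's free end (the robot's right), 35 mm above the bench, overhanging the rail by 75 mm or more; push here along the tube's x. Sliding takes about 4 to 9 N.
- tape_measure: Bystander: yellow tape measure, 32x80x62 mm, behind the jig.
- cast_square: Bystander: bright cast magnetic square, 29x100x74 mm, on the robot's right.
- angle_piece: Bystander: dark angle-iron offcut, 30x100x32 mm, behind the jig.
Not all that is in view belongs to the job. Of the things that look like the clamp_screw, the smallest one is meant.

How it is judged:
On the way, in this order (a step that is already met when the one before it is completed fails the run):
1. the tube is home against the stop plate (distance between tube_far_end and stop_face below 0.004 m), for 0.2 s.
2. the screw has been turned back until its thread start is on the crest (distance between thread_start and thread_mouth below 0.004 m).
3. turned on backward, the screw has dropped into the thread, still at that crest (z of clamp_screw in the frame of tube_jig between 0.0955 and 0.0998 m and horizontal distance between thread_start and thread_mouth below 0.009 m), for 0.05 s.
At the end, for the whole second after the job is handed in: The screw is one turn (a quarter turn either way) into the thread from where it dropped, upright within 0.08 rad, at rest and gripped by the fingers with more than 8 N; the tube's far end is within 5 mm of the middle of the stop face (z of clamp_screw in the frame of tube_jig between 0.08025 and 0.08725 m and angle between clamp_screw's own z axis and vertical below 0.08 rad and contact force between clamp_screw and the fingers above 8 N and linear speed of clamp_screw below 0.02 m/s and angular speed of clamp_screw below 0.2 rad/s and distance between tube_far_end and stop_face below 0.005 m); the arm keeps its last pose, push and grip.
It fails at once if the screw is lifted out of the boss (z of clamp_screw in the frame of tube_jig above 0.115 m).
It fails at once if a bystander is pushed more than 30 mm (distance of any of tape_measure, cast_square, angle_piece from where it was at the start of the episode above 0.03 m).
It also fails if it takes over 72 s, if anything falls off the work surface, if the arm or the gripper's body presses on something with over 40 N, if the wrist force passes 120 N, or if a joint passes its speed limit or range.

### The arm

A 7-joint arm with a two-finger parallel gripper is mounted at the origin on a cart in front of the work surface, level with it; the furniture and walls round the work are solid. World frame = base frame: x ahead of the robot, y to its left, z up, the work surface at z = 0. Lengths are in m, angles in rad, forces in N, time in s.
With the tool pointing down it reaches from about 0.4 to 0.85 m from the base axis. Payload 10.4 kg.
Tool frame: the origin (TCP) lies on the front face of the gripper's body, between the roots of the fingers; the fingertips stand 73 mm ahead of it and the grasp point (between the pads) lies 54 mm ahead of it; z points along the fingers, y is the line along which they close (so a half turn about z gives the same grasp; the last joint's range is limited). The gripper opens to 85 mm and grips with 20 to 120 N. Pads are 22 mm wide; open, the fingers measure 114 mm over their backs; the gripper's body (76 mm by 85 mm) begins 54 mm behind the grasp point. The pads swing forward as they close: fully open they stand 13 mm farther back than shut.
Start: joints at [1.282, 0.332, -0.065, 1.46, 0.022, 1.35, -0.088], TCP at [0.164, -0.603, 0.304] pointing down, gripper open.
Joint ranges: [-2.6, 2.6], [-0.5, 2.12], [-1.47, 1.34], [0.16, 2.42], [-1.27, 4.41], [0.06, 2.06], [-2.6, 2.6]. Speed limits (rad/s): [2.22, 2.22, 2.79, 2.79, 3.14, 3.14, 3.14].

### API

Orientations are given as a unit quaternion [x, y, z, w].
In Python, from workcell import manip gives the robot as it stands.
- The arm moves only by the shell command python3 -m jog 'ROWS' [FORCE]. ROWS is JSON, a list of rows, each an object with "grip": the gripper command: -1 is fully open, 1 is shut, values between are in proportion; "slide": the shift along the tool's x, y, z in cm, a list of three; "yaw": the turn about the tool's z in rad. A call has 1 to 8 rows; each row shifts and turns the commanded pose from where the row before left it, along the tool's axes as they then stand; what a row does not reach is not made up. A row lasts 1/10 s, in which the tool goes at most 50 mm and 8.59 degrees, less where a joint would pass 70% of its speed; a pose out of reach is approached as far as the arm can. A call with a gripper value outside its range is refused whole. The fingers move at their own pace and stop on an object; FORCE is the grip in N (left out, the last holds). Time passes only in rows, so rows that do not move let the fingers close. It gives the time, the measured TCP pose, the force, the opening and the grip force at its end, in the units of the state.
- manip.get_obs(): the state, without advancing time (a new reading comes with each control period).
- manip.camera(name): name is "side" or "top" or "wrist"; returns the picture (400x640x3 uint8, blue, green, red); there is no depth.
- manip.calibration(name): a dict with "vfov" (degrees; the focal length in pixels is half the picture's height over the tangent of half this angle, whatever the lens; pixels are square), "cx", "cy" (the principal point, pixels), "camera_from_world" (4x4, takes a point from world to camera coordinates). Camera axes: x right, y down, z forward; pixel columns grow to the right and rows downward; lengths in m; the calibration is good to about 2 mm. The wrist camera is an equidistant fisheye: a pixel r from the principal point sees the ray r / f radians off the axis. A picture is of the moment at which its call begins: read the wrist's pose just before it. calibration takes no time and is no camera call; for the wrist camera it gives the pose at the moment of the call.
- manip.hand_in(): hands the job in; it is judged then, once.
Trained networks look in the newest picture that a camera, given by its name, has taken for a name from the list of things; names that differ only in an ending like _2 or _b are one class to them, and where a whole thing is asked for, a point or a joint stands for the part that bears it (a point fixed in the world has none). Each returns a list of dicts, best first, with "conf" (0 to 1); they miss things now and then, are a little off and sometimes report something else, mostly with a low value. They report only what shows in the picture. A call takes as long as a camera call. They do not tell look-alikes from the thing itself.
- manip.masks_of(thing, camera): "region" (400x640 bool, what is visible of it) and "centre" ([column, row] in pixels, amid what is visible of it).
The state is a dict: "clock": time; "joint_pos": joint angles; "joint_velocities": joint speeds; "tau": joint torques, N m; "position": TCP position; "ee_rot": TCP orientation; "ft_force": force on the tool from outside, world axes, zero at the start; "torque": the same for the moment, N m; "grip_width": opening from 0.0 (shut) to 1.0 (fully open); "grasp_force": force on a finger pad.
Only numpy, scipy, OpenCV 4.12 (cv2) and the standard library are available. Lean on these libraries where they do the work, as an engineer would, in place of code of your own. Each camera call takes 0.05 s, during which the arm holds its last target. There are 200 camera calls.

## Working session

There is one attempt and no reset: what is moved stays moved. The work goes in short steps, Python scripts to look and compute and a shell command to move; the robot and the scene stay as the last step left them, time stands still between calls to the robot, and variables do not carry over. Pictures are saved under pics/ and viewed, at most 10 in all, crops included, and the job is handed in when it is done.

```bash
ls; mkdir -p pics; python3 - <<'E'
from workcell import manip
import cv2,numpy as np
o=manip.get_obs()
print({k:np.round(v,3) for k,v in o.items()})
a=manip.camera("top");cv2.imwrite("pics/top.png",a)
b=manip.camera("side");cv2.imwrite("pics/side.png",b)
for c in("top","side"):
    k=manip.calibration(c);print(c,k["vfov"],k["cx"],k["cy"],np.round(k["camera_from_world"],4).tolist())
    for t in["clamp_screw","weld_tube","tube_jig","boss_top","cast_square","tape_measure","angle_piece"]:
        for m in manip.masks_of(t,c):
            ys,xs=np.where(m["region"]);print(c,t,round(m["conf"],2),np.round(m["centre"]),xs.min(),xs.max(),ys.min(),ys.max(),len(xs))
E
```

```text
pics
{'clock': np.float64(0.0), 'joint_pos': array([ 1.282,  0.333, -0.065,  1.461,  0.022,  1.35 , -0.088]), 'joint_velocities': array([ 0.001, -0.   ,  0.001, -0.003,  0.   ,  0.001, -0.002]), 'tau': array([-0.0000e+00, -6.2544e+01,  4.9000e-02, -3.9162e+01,  1.6000e-02,
        1.0000e-02, -0.0000e+00]), 'position': array([ 0.164, -0.603,  0.303]), 'ee_rot': array([ 0.991,  0.133, -0.   , -0.001]), 'ft_force': array([-0.536, -0.544, -0.327]), 'torque': array([-0.034, -0.03 , -0.023]), 'grasp_force': np.float64(0.0), 'grip_width': np.float64(0.999)}
top 47.11935252256211 313.26733845819354 200.13951076857688 [[0.0293, -0.9996, 0.0011, -0.244], [-0.9883, -0.0292, -0.1496, 0.5493], [0.1496, 0.0033, -0.9887, 1.4915], [0.0, 0.0, 0.0, 1.0]]
top clamp_screw 0.62 [250. 250.] 247 260 244 260 165
top clamp_screw 0.54 [351. 183.] 344 361 178 190 170
top clamp_screw 0.4 [226. 205.] 217 230 200 210 118
top weld_tube 0.78 [290. 217.] 237 346 207 227 941
top tube_jig 0.61 [242. 214.] 202 314 188 234 2840
top tube_jig 0.36 [423. 241.] 410 432 231 256 252
top boss_top 0.65 [242. 217.] 203 314 188 
[... 299 characters left out ...]
[0.2631, 0.8616, -0.4341, 1.1403], [0.0, 0.0, 0.0, 1.0]]
side clamp_screw 0.77 [239. 201.] 230 246 185 225 474
side clamp_screw 0.72 [350. 243.] 340 355 218 266 524
side clamp_screw 0.61 [278. 166.] 271 282 156 178 193
side weld_tube 0.85 [290. 229.] 274 301 190 262 702
side weld_tube 0.54 [280. 210.] 257 306 176 249 1873
side tube_jig 0.67 [279. 205.] 257 306 176 250 1959
side boss_top 0.76 [275. 206.] 258 306 176 249 1896
side cast_square 0.93 [301. 342.] 277 330 312 363 1680
side tape_measure 0.91 [346. 203.] 338 356 192 217 382
side tape_measure 0.35 [370. 237.] 354 386 227 246 461
side angle_piece 0.66 [370. 238.] 355 385 228 246 400
side angle_piece 0.31 [275. 165.] 271 282 156 178 190
```

```bash
python3 - <<'E'
import cv2,numpy as np
a=cv2.imread("pics/top.png")[130:280,180:450];b=cv2.imread("pics/side.png")[140:370,200:400]
a=cv2.resize(a,None,fx=2.9,fy=2.9,interpolation=2)[:,:780];b=cv2.resize(b,None,fx=2.6,fy=2.6,interpolation=2)
cv2.imwrite("pics/tc.png",a);cv2.imwrite("pics/sc.png",b)
E
```

```text
(no output)
```

View pics/tc.png

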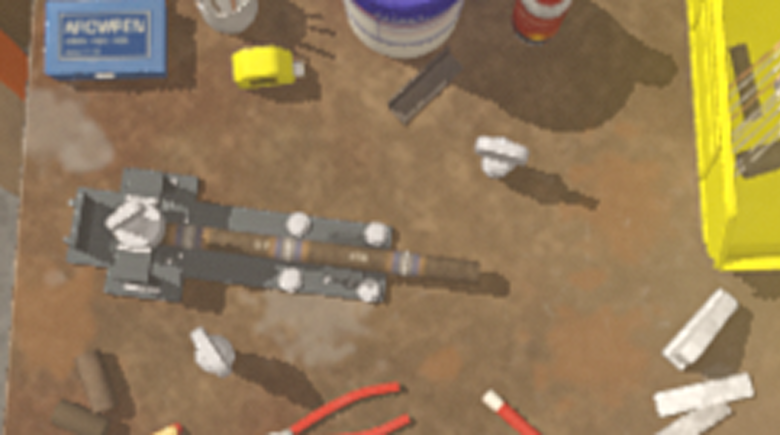

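View pics/sc.png

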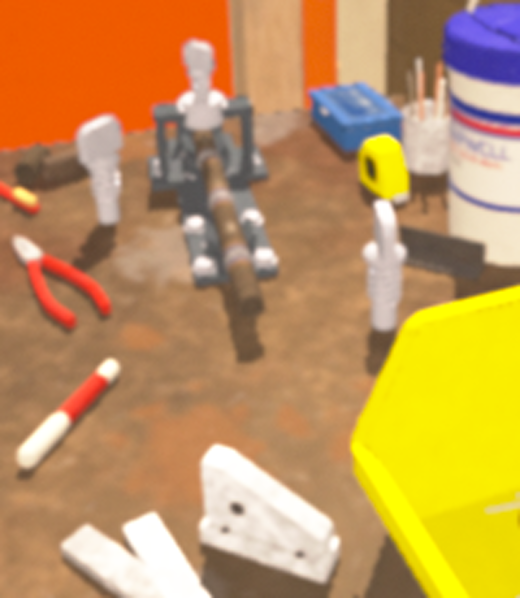

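Top picture (full-frame pixels): there are three spade-headed screws. One stands in the boss at (226,205), and two stand loose on the bench at (250,250) and (351,183). I choose the one in the boss, which also looks the smallest. The tube's near end is at about (345,223).

```bash
cat > h.py <<'E'
from workcell import manip
import cv2,numpy as np
from scipy.spatial.transform import Rotation as R
def ray(cam,uv,k=None):
    k=k or manip.calibration(cam);f=200/np.tan(np.radians(k["vfov"]/2))
    d=np.array([(uv[0]-k["cx"])/f,(uv[1]-k["cy"])/f,1.])
    if cam=="wrist":
        r=np.hypot(*d[:2]);d=np.array([*(d[:2]/max(r,1e-9)*np.sin(r)),np.cos(r)])
    T=k["camera_from_world"];return -T[:3,:3].T@T[:3,3],T[:3,:3].T@d
def atz(cam,uv,z,k=None):
    c,d=ray(cam,uv,k);return c+d*(z-c[2])/d[2]
def proj(cam,P,k=None):
    k=k or manip.calibration(cam);f=200/np.tan(np.radians(k["vfov"]/2));T=k["camera_from_world"]
    p=T[:3,:3]@np.asarray(P)+T[:3,3]
    if cam=="wrist":
        r=np.hypot(p[0],p[1]);t=np.arctan2(r,p[2]);return np.array([k["cx"],k["cy"]])+f*t*p[:2]/r
    return np.array([k["cx"],k["cy"]])+f*p[:2]/p[2]
E
python3 - <<'E'
from h import *
print("boss (blade mid) ",atz("top",(226,205.5),.165), "side blade top->z.176",atz("side",(277,156.5),.174))
print("near",atz("top",(344.8,223),.035),atz("side",(296,257),.035))
manip.camera("top")
m=manip.masks_of("weld_tube","top")[0]["region"];ys,xs=np.where(m)
pts=[]
for x in range(242,345,4):
    s=ys[xs==x]
    if len(s): pts.append(atz("top",(x,s.mean()),.035)[:2])
pts=np.array(pts);p=np.polyfit(pts[:,1],pts[:,0],1);print("x=",p,"resid",np.std(np.polyval(p,pts[:,1])-pts[:,0]),pts[0],pts[-1],"yaw",np.arctan(-p[0]))
E
```

```text
boss (blade mid)  [0.51301829 0.03857789 0.165     ] side blade top->z.176 [0.52377271 0.05080363 0.174     ]
near [ 0.48328358 -0.33501296  0.035     ] [ 0.48175308 -0.32998331  0.035     ]
x= [0.09770041 0.51226089] resid 0.000900001233859993 [0.51511684 0.00946998] [ 0.48133725 -0.32572137] yaw -0.0973913124599986
```

```bash
python3 -m jog '[{"grip":1,"slide":[0,0,0],"yaw":0.122},{"grip":1,"slide":[0,0,0],"yaw":0.122},{"grip":1,"slide":[0,0,0],"yaw":0.12},{"grip":1,"slide":[3,-2.5,0],"yaw":0},{"grip":1,"slide":[3.5,-3,0],"yaw":0},{"grip":1,"slide":[3.5,-3,0],"yaw":0},{"grip":1,"slide":[3.5,-3,0],"yaw":0},{"grip":1,"slide":[3.5,-3,0],"yaw":0}]' 60
python3 -m jog '[{"grip":1,"slide":[3.5,-3,0],"yaw":0},{"grip":1,"slide":[3.5,-3,0],"yaw":0},{"grip":1,"slide":[3,-2.5,0],"yaw":0},{"grip":1,"slide":[2,-1.5,2],"yaw":0},{"grip":1,"slide":[0,0,4],"yaw":0},{"grip":1,"slide":[0,0,4],"yaw":0},{"grip":1,"slide":[0,0,2],"yaw":0},{"grip":1,"slide":[0,0,0],"yaw":0}]'
python3 - <<'E'
from h import *
o=manip.get_obs();print(o["position"],o["ee_rot"],o["clock"])
r=R.from_quat(o["ee_rot"]).as_matrix();print(r.round(3))
a=manip.camera("wrist");cv2.imwrite("pics/w1.png",a)
near=np.array([.4813,-.3315,.035]);print("delta tool cm",100*r.T@(near-o["position"]))
print("proj near",proj("wrist",near))
for m in manip.masks_of("weld_tube","wrist"):
    ys,xs=np.where(m["region"]);print(m["conf"],m["centre"],xs.min(),xs.max(),ys.min(),ys.max())
E
```

```text
clock: 1.7
position: [0.3489, -0.4742, 0.3042]
ee_rot: [0.999, -0.049, 0.0, 0.0]
ft_force: [0.3, -0.8, 0.0]
grip_width: -0.003
grasp_force: 0.0
clock: 2.5
position: [0.4755, -0.3867, 0.1806]
ee_rot: [0.999, -0.049, -0.002, -0.002]
ft_force: [-0.5, -0.7, -0.5]
grip_width: -0.0
grasp_force: 0.0
[ 0.4754531  -0.38671916  0.18059777] [ 0.99879436 -0.04900669 -0.00235977 -0.00161465] 2.5
[[ 0.995 -0.098 -0.005]
 [-0.098 -0.995  0.003]
 [-0.005 -0.003 -1.   ]]
delta tool cm [ 0.11228487 -5.50901318 14.57596254]
proj near [249.15159386 214.15933576]
0.77 [143.2, 212.8] 0 258 195 231
```

View pics/w1.png

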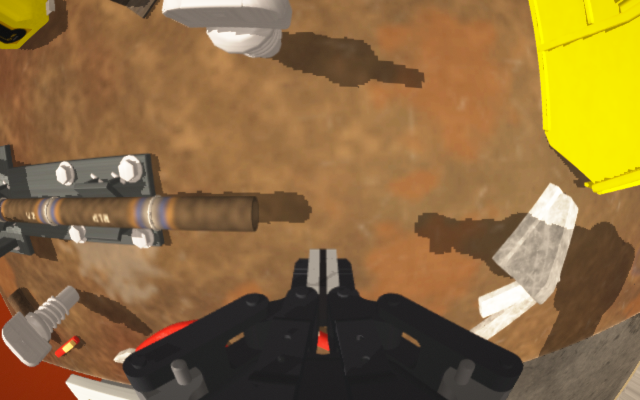

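The wrist picture shows the tube end at (257,213), in line with the shut fingers and about 45 mm ahead along -y of the tool. I descend and push.

```bash
python3 -m jog '[{"grip":1,"slide":[0,0,4],"yaw":0},{"grip":1,"slide":[0,0,4],"yaw":0},{"grip":1,"slide":[0,0,1.3],"yaw":0},{"grip":1,"slide":[0.1,-1,0],"yaw":0},{"grip":1,"slide":[0,-1,0],"yaw":0},{"grip":1,"slide":[0,-0.5,0],"yaw":0},{"grip":1,"slide":[0,-0.5,0],"yaw":0},{"grip":1,"slide":[0,0,0],"yaw":0}]'
python3 -m jog '[{"grip":1,"slide":[0,-0.5,0],"yaw":0},{"grip":1,"slide":[0,-0.5,0],"yaw":0},{"grip":1,"slide":[0,-0.5,0],"yaw":0},{"grip":1,"slide":[0,-0.5,0],"yaw":0},{"grip":1,"slide":[0,-0.3,0],"yaw":0},{"grip":1,"slide":[0,-0.3,0],"yaw":0}]'
python3 -m jog '[{"grip":1,"slide":[0,-0.4,0],"yaw":0},{"grip":1,"slide":[0,-0.4,0],"yaw":0},{"grip":1,"slide":[0,-0.2,0],"yaw":0}]'
```

```text
clock: 3.4
position: [0.4815, -0.3573, 0.0921]
ee_rot: [0.999, -0.049, 0.001, 0.0]
ft_force: [1.2, 0.1, -0.4]
grip_width: 0.001
grasp_force: 0.0
clock: 4.0
position: [0.483, -0.3333, 0.0912]
ee_rot: [0.999, -0.05, 0.0, 0.001]
ft_force: [-0.5, -6.4, -0.5]
grip_width: 0.003
grasp_force: 3.0
clock: 4.3
position: [0.4841, -0.3232, 0.0912]
ee_rot: [0.999, -0.05, 0.0, 0.001]
ft_force: [-0.6, -6.0, 0.4]
grip_width: -0.003
grasp_force: 3.0
```

Contact at about 6 N and the tube is sliding. I continue in small steps until the force rises.

```bash
python3 -m jog '[{"grip":1,"slide":[0,-0.4,0],"yaw":0},{"grip":1,"slide":[0,-0.3,0],"yaw":0},{"grip":1,"slide":[0,-0.2,0],"yaw":0}]'
python3 -m jog '[{"grip":1,"slide":[0,-0.2,0],"yaw":0},{"grip":1,"slide":[0,-0.2,0],"yaw":0}]'
python3 -m jog '[{"grip":1,"slide":[0,-0.2,0],"yaw":0},{"grip":1,"slide":[0,-0.2,0],"yaw":0}]'
```

```text
clock: 4.6
position: [0.4849, -0.3144, 0.0912]
ee_rot: [0.999, -0.05, 0.0, 0.001]
ft_force: [-1.0, -5.9, -0.1]
grip_width: -0.003
grasp_force: 3.0
clock: 4.8
position: [0.4848, -0.3131, 0.0915]
ee_rot: [0.999, -0.051, 0.001, 0.003]
ft_force: [-2.2, -19.3, -1.9]
grip_width: -0.001
grasp_force: 9.6
clock: 5.0
position: [0.4844, -0.3126, 0.092]
ee_rot: [0.999, -0.052, 0.001, 0.005]
ft_force: [-3.3, -31.0, -3.0]
grip_width: -0.001
grasp_force: 15.3
```

```bash
python3 - <<'E'
from h import *
o=manip.get_obs();print(o["position"],o["ft_force"])
manip.camera("top")
m=manip.masks_of("weld_tube","top")
print([(q["conf"],np.where(q["region"])[1].max()) for q in m])
E
```

```text
[ 0.48440801 -0.3126037   0.0919952 ] [ -3.30458103 -31.01430221  -3.00505844]
[(0.62, np.int64(319))]
```

The tube is home: firm stop with the force up to 31 N after about 34 mm of travel. I retreat, rise and go above the boss.

```bash
python3 -m jog '[{"grip":1,"slide":[0,1.5,0],"yaw":0},{"grip":0.5,"slide":[0,2,0],"yaw":0},{"grip":0,"slide":[0,0,-5],"yaw":0},{"grip":-1,"slide":[0,0,-5],"yaw":0},{"grip":-1,"slide":[0,0,-5],"yaw":0},{"grip":-1,"slide":[0,0,-5],"yaw":0},{"grip":-1,"slide":[0,-4,-3],"yaw":0},{"grip":-1,"slide":[0,-4.8,0],"yaw":0}]'
python3 -m jog '[{"grip":-1,"slide":[0,-4.8,0],"yaw":0},{"grip":-1,"slide":[0,-4.8,0],"yaw":0},{"grip":-1,"slide":[0,-4.8,0],"yaw":0},{"grip":-1,"slide":[0,-4.8,0],"yaw":0},{"grip":-1,"slide":[0,-4.8,0],"yaw":0},{"grip":-1,"slide":[0,-4.8,0],"yaw":0},{"grip":-1,"slide":[0,-1.5,0],"yaw":0},{"grip":-1,"slide":[0,0,0],"yaw":0}]'
python3 - <<'E'
from h import *
o=manip.get_obs();print(o["position"],o["joint_pos"].round(3),o["clock"])
print(R.from_quat(o["ee_rot"]).as_matrix().round(3))
a=manip.camera("wrist");cv2.imwrite("pics/w2.png",a)
print(proj("wrist",[.518,.0487,.176]),proj("wrist",[.518,.0487,.104]))
for t in("clamp_screw","boss_top"):
  for m in manip.masks_of(t,"wrist"):
    ys,xs=np.where(m["region"]);print(t,m["conf"],m["centre"],xs.min(),xs.max(),ys.min(),ys.max())
E
```

```text
clock: 5.9
position: [0.4921, -0.2532, 0.3258]
ee_rot: [0.999, -0.051, 0.003, 0.002]
ft_force: [1.6, 0.3, 0.4]
grip_width: 1.005
grasp_force: 0.0
clock: 6.7
position: [0.5205, 0.0527, 0.3209]
ee_rot: [0.999, -0.046, -0.0, -0.001]
ft_force: [-0.1, -0.1, -0.1]
grip_width: 0.998
grasp_force: 0.0
[0.52045596 0.05267868 0.32088624] [ 0.317  0.138 -0.549  1.679  0.072  1.345 -1.907] 6.7
[[ 0.996 -0.092 -0.   ]
 [-0.092 -0.996  0.001]
 [-0.    -0.001 -1.   ]]
[324.75346049 218.47764147] [324.18490365 191.25584175]
clamp_screw 0.92 [403.4, 270.6] 389 409 250 307
clamp_screw 0.75 [605.9, 100.1] 569 639 86 114
clamp_screw 0.64 [328.1, 206.3] 305 355 179 234
boss_top 0.93 [354.9, 158.0] 248 521 109 243
```

View pics/w2.png

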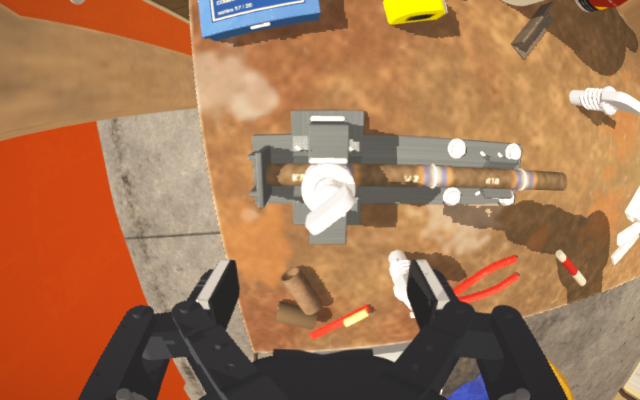

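```bash
python3 - <<'E'
import cv2
a=cv2.imread("pics/w2.png")[140:260,260:400];cv2.imwrite("pics/w2c.png",cv2.resize(a,None,fx=5,fy=5,interpolation=2))
E
```

```text
(no output)
```

View pics/w2c.png

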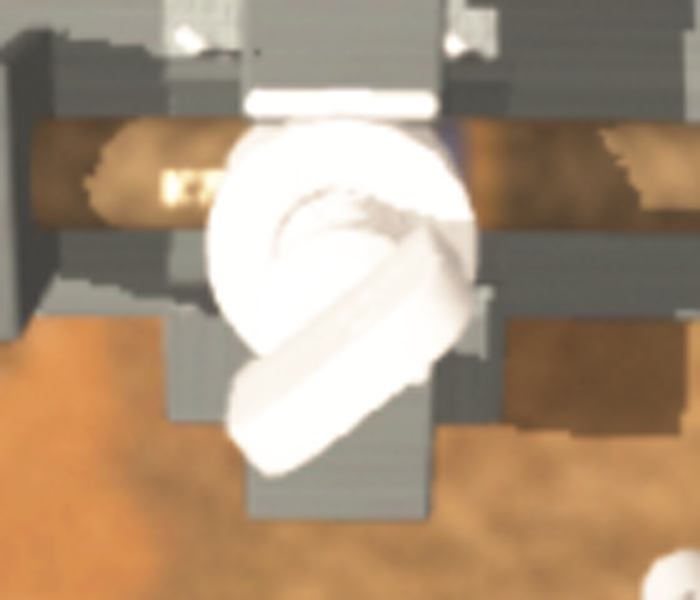

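The crop confirms the screw in the boss. Its blade runs from (230+,225) to (354,198), centred at (330,213), about 0.83 rad clockwise of jig +x, which is inside the given 0.6–1.3. I turn to match it and descend part way.

```bash
python3 -m jog '[{"grip":-1,"slide":[0,0.77,0],"yaw":0},{"grip":-1,"slide":[0,0,0],"yaw":0.139},{"grip":-1,"slide":[0,0,0],"yaw":0.139},{"grip":-1,"slide":[0,0,0],"yaw":0.139},{"grip":-1,"slide":[0,0,0],"yaw":0.139},{"grip":-1,"slide":[0,0,0],"yaw":0.139},{"grip":-1,"slide":[0,0,0],"yaw":0.138},{"grip":-1,"slide":[0,0,4],"yaw":0}]'
python3 -m jog '[{"grip":-1,"slide":[0,0,1.5],"yaw":0},{"grip":-1,"slide":[0,0,0],"yaw":0}]'
python3 - <<'E'
from h import *
o=manip.get_obs();print(o["position"],o["joint_pos"].round(3),o["clock"])
r=R.from_quat(o["ee_rot"]);print(r.as_matrix().round(3))
a=manip.camera("wrist");cv2.imwrite("pics/w3.png",cv2.resize(a[100:300,200:440],None,fx=3,fy=3,interpolation=2))
print(np.array([proj("wrist",o["position"]+r.apply([0,0,d])) for d in(.054,.073,.088,.1,.145)]).round(1))
k=manip.calibration("wrist");print(k["camera_from_world"].round(3))
E
```

```text
clock: 7.65
position: [0.5225, 0.0383, 0.2797]
ee_rot: [0.918, -0.396, 0.001, 0.003]
ft_force: [1.6, 0.1, -0.6]
grip_width: 1.001
grasp_force: 0.0
clock: 7.85
position: [0.519, 0.0384, 0.2589]
ee_rot: [0.919, -0.395, -0.005, 0.006]
ft_force: [-0.8, 0.3, 0.1]
grip_width: 0.999
grasp_force: 0.0
[0.51898344 0.03838528 0.25891231] [ 0.106  0.159 -0.296  1.775  0.054  1.23  -2.589] 7.85
[[ 0.688 -0.726 -0.013]
 [-0.726 -0.688 -0.007]
 [-0.004  0.015 -1.   ]]
[[324.1 282.3]
 [324.  262.9]
 [324.  250.2]
 [323.9 241.3]
 [323.8 215.4]]
[[-0.727 -0.687  0.013  0.401]
 [-0.648  0.692  0.318  0.283]
 [-0.227  0.223 -0.948  0.448]
 [ 0.     0.     0.     1.   ]]
```

View pics/w3.png

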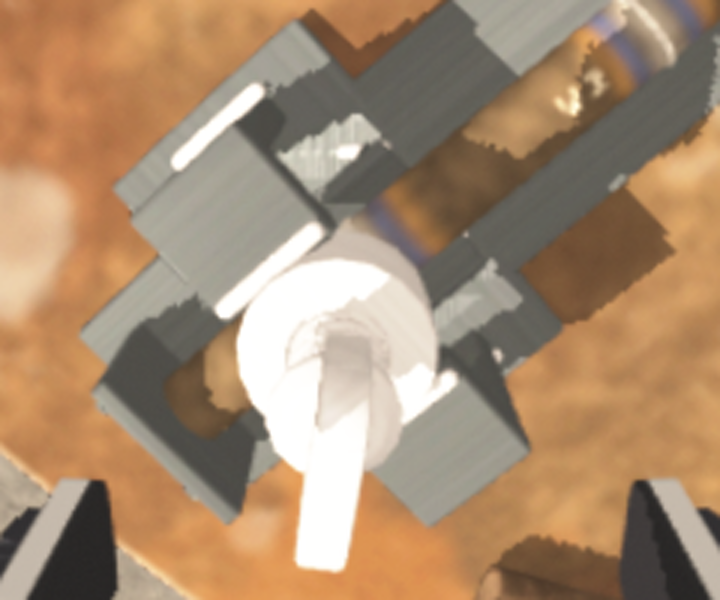

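Joint 7 is at its lower limit, so clockwise decreases it. I will use the opposite half-turn grasp. In the crop the blade's top edge runs from (343,420) to (322,570).

```bash
python3 - <<'E'
from h import *
A=atz("wrist",(200+343/3,100+420/3),.175);B=atz("wrist",(200+322/3,100+568/3),.175)
print(A,B,(A+B)/2,np.hypot(*(A-B)[:2]),"ang",np.arctan2(*(A-B)[[1,0]]))
print("ring",atz("wrist",(200+338/3,100+357/3),.104))
E
python3 -m jog '[{"grip":-1,"slide":[0,0,-1],"yaw":-0.13},{"grip":-1,"slide":[0,0,0],"yaw":-0.14},{"grip":-1,"slide":[0,0,0],"yaw":-0.14},{"grip":-1,"slide":[0,0,0],"yaw":-0.14},{"grip":-1,"slide":[0,0,0],"yaw":-0.14},{"grip":-1,"slide":[0,0,0],"yaw":-0.14},{"grip":-1,"slide":[0,0,0],"yaw":-0.14},{"grip":-1,"slide":[0,0,0],"yaw":-0.14}]'
python3 -m jog '[{"grip":-1,"slide":[0,0,0],"yaw":-0.14},{"grip":-1,"slide":[0,0,0],"yaw":-0.14},{"grip":-1,"slide":[0,0,0],"yaw":-0.14},{"grip":-1,"slide":[0,0,0],"yaw":-0.14},{"grip":-1,"slide":[0,0,0],"yaw":-0.14},{"grip":-1,"slide":[0,0,0],"yaw":-0.14},{"grip":-1,"slide":[0,0,0],"yaw":-0.14},{"grip":-1,"slide":[0,0,0],"yaw":-0.14}]'
python3 -m jog '[{"grip":-1,"slide":[0,0,0],"yaw":-0.14},{"grip":-1,"slide":[0,0,0],"yaw":-0.14},{"grip":-1,"slide":[0,0,0],"yaw":-0.14},{"grip":-1,"slide":[0,0,0],"yaw":-0.14},{"grip":-1,"slide":[0,0,0],"yaw":-0.14},{"grip":-1,"slide":[0,0,0],"yaw":0}]'
cat > st.py <<'E'
from h import *
import sys
# target x y z phi -> needed slide in tool axes (cm) and yaw
o=manip.get_obs();M=R.from_quat(o["ee_rot"]).as_matrix();p=o["position"]
phi=np.arctan2(M[1,0],M[0,0]);print("t",o["clock"],"p",p.round(4),"phi",phi.round(3),"z",M[:,2].round(3),"j",o["joint_pos"].round(2),"w",round(o["grip_width"],3),"gf",round(o["grasp_force"],1),"F",o["ft_force"].round(1),"Mz",o["torque"].round(2))
if len(sys.argv)>3:
    t=np.array([float(v) for v in sys.argv[1:4]]);print("slide cm",(100*M.T@(t-p)).round(2))
if len(sys.argv)>4: print("yaw",round(phi-float(sys.argv[4]),3))
E
python3 st.py .520 .045 .26 2.217
```

```text
[0.5275605  0.03531496 0.175     ] [0.5082056  0.06247006 0.175     ] [0.51788305 0.04889251 0.175     ] 0.03334684420028222 ang -0.951562156190135
ring [0.51860821 0.04813909 0.104     ]
clock: 8.7
position: [0.5209, 0.0392, 0.273]
ee_rot: [0.989, 0.151, -0.004, 0.003]
ft_force: [-0.2, -0.2, -1.1]
grip_width: 1.0
grasp_force: 0.0
clock: 9.5
position: [0.5209, 0.0392, 0.273]
ee_rot: [0.757, 0.653, -0.005, 0.0]
ft_force: [0.2, -0.0, 0.3]
grip_width: 1.002
grasp_force: 0.0
clock: 10.1
position: [0.5208, 0.0392, 0.2727]
ee_rot: [0.489, 0.872, -0.005, -0.001]
ft_force: [-0.5, -0.1, 0.4]
grip_width: 1.004
grasp_force: 0.0
t 10.1 p [0.5208 0.0392 0.2727] phi 2.12 z [-0.007 -0.007 -1.   ] j [ 0.31  0.17 -0.53  1.75  0.09  1.26  0.31] w 1.004 gf 0.0 F [-0.5 -0.1  0.4] Mz [ 0.04  0.01 -0.03]
slide cm [0.54 0.24 1.27]
yaw -0.097
```

```bash
python3 st.py .5185 .047 .224 2.195
```

```text
t 10.1 p [0.5208 0.0392 0.2727] phi 2.12 z [-0.007 -0.007 -1.   ] j [ 0.31  0.17 -0.53  1.75  0.09  1.26  0.31] w 1.004 gf 0.0 F [-0.5 -0.1  0.4] Mz [ 0.04  0.01 -0.03]
slide cm [0.8  0.25 4.87]
yaw -0.075
```

```bash
python3 -m jog '[{"grip":-1,"slide":[0.8,0.25,0],"yaw":-0.075},{"grip":-1,"slide":[0,0,2.5],"yaw":0},{"grip":-0.5,"slide":[0,0,2.35],"yaw":0},{"grip":0,"slide":[0,0,0],"yaw":0},{"grip":0.5,"slide":[0,0,0],"yaw":0}]' 30
python3 st.py .5185 .047 .224 2.195
python3 - <<'E'
from h import *
a=manip.camera("wrist");cv2.imwrite("pics/w4.png",cv2.resize(a[100:300,200:440],None,fx=3,fy=3,interpolation=2))
E
```

```text
clock: 10.6
position: [0.5181, 0.0476, 0.2237]
ee_rot: [0.458, 0.889, -0.005, -0.002]
ft_force: [0.1, -0.0, 0.4]
grip_width: 0.513
grasp_force: 0.0
t 10.6 p [0.5181 0.0476 0.2237] phi 2.191 z [-0.009 -0.006 -1.   ] j [ 0.3   0.21 -0.53  1.81  0.12  1.16  0.34] w 0.513 gf 0.0 F [ 0.1 -0.   0.4] Mz [0.01 0.01 0.03]
slide cm [-0.07 -0.   -0.03]
yaw -0.004
```

View pics/w4.png

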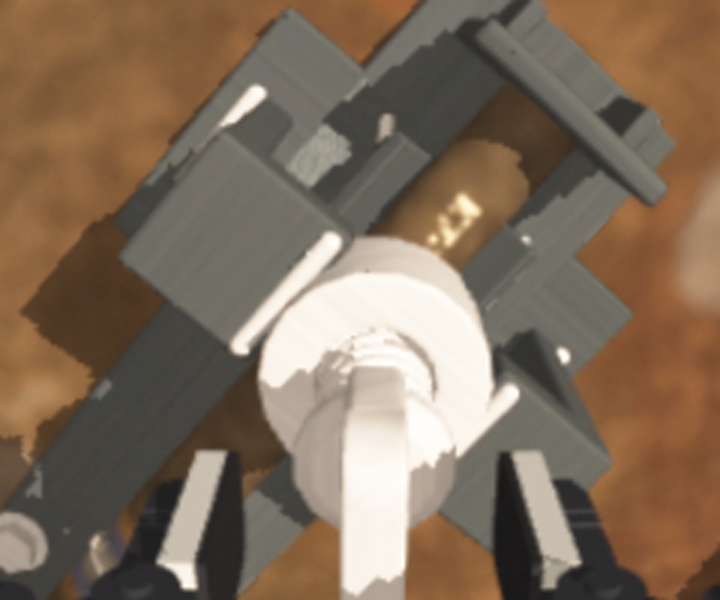

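The blade at column 375 is centred between the pads (240 and 500) and parallel to them. I close.

```bash
python3 -m jog '[{"grip":1,"slide":[0,0,0],"yaw":0},{"grip":1,"slide":[0,0,0],"yaw":0},{"grip":1,"slide":[0,0,0],"yaw":0},{"grip":1,"slide":[0,0,0],"yaw":0}]' 25
python3 st.py
```

```text
clock: 11.05
position: [0.5184, 0.0479, 0.224]
ee_rot: [0.456, 0.89, -0.005, -0.002]
ft_force: [0.3, -0.1, 6.5]
grip_width: 0.11
grasp_force: 28.9
t 11.05 p [0.5184 0.0479 0.224 ] phi 2.194 z [-0.007 -0.007 -1.   ] j [ 0.3   0.21 -0.54  1.81  0.12  1.16  0.35] w 0.11 gf 28.9 F [ 0.3 -0.1  6.5] Mz [-0.16  0.13  0.01]
```

```bash
python3 -m jog '[{"grip":1,"slide":[0,0,-0.03],"yaw":-0.12},{"grip":1,"slide":[0,0,-0.03],"yaw":-0.12},{"grip":1,"slide":[0,0,-0.03],"yaw":-0.12},{"grip":1,"slide":[0,0,-0.03],"yaw":-0.12},{"grip":1,"slide":[0,0,-0.03],"yaw":-0.12},{"grip":1,"slide":[0,0,-0.02],"yaw":-0.1},{"grip":1,"slide":[0,0,0],"yaw":0}]'
python3 st.py
```

```text
clock: 11.75
position: [0.5182, 0.0483, 0.2251]
ee_rot: [0.123, 0.992, -0.003, -0.003]
ft_force: [0.9, 2.5, 2.3]
grip_width: 0.109
grasp_force: 28.5
t 11.75 p [0.5182 0.0483 0.2251] phi 2.896 z [-0.008 -0.006 -1.   ] j [ 0.37  0.22 -0.61  1.8   0.14  1.17  1.03] w 0.109 gf 28.5 F [0.9 2.5 2.3] Mz [ 0.45 -0.21 -0.06]
```

```bash
for i in 1 2; do python3 -m jog '[{"grip":1,"slide":[0,0,-0.015],"yaw":-0.05},{"grip":1,"slide":[0,0,-0.015],"yaw":-0.05},{"grip":1,"slide":[0,0,0],"yaw":-0.05},{"grip":1,"slide":[0,0,0],"yaw":0}]' 20 >/dev/null; python3 st.py; done
```

```text
t 12.15 p [0.5182 0.0484 0.2251] phi 3.042 z [-0.008 -0.006 -1.   ] j [ 0.38  0.23 -0.63  1.8   0.15  1.17  1.17] w 0.108 gf 28.3 F [1.2 2.9 1.3] Mz [ 0.72 -0.55 -0.02]
t 12.55 p [0.518  0.048  0.2249] phi -3.091 z [-0.008 -0.006 -1.   ] j [ 0.4   0.23 -0.65  1.8   0.15  1.17  1.32] w 0.114 gf 27.8 F [ 3.5  1.4 -2.4] Mz [ 0.5  -0.94 -0.1 ]
```

Fz has turned to about -2.4 N, so the screw's weight now hangs in the fingers and it is past the crest. I add a little margin, then release it to drop.

```bash
python3 -m jog '[{"grip":1,"slide":[0,0,0],"yaw":-0.05},{"grip":1,"slide":[0,0,0],"yaw":-0.03},{"grip":1,"slide":[0,0,0],"yaw":0},{"grip":0.6,"slide":[0,0,0],"yaw":0},{"grip":0.5,"slide":[0,0,0],"yaw":0},{"grip":0.5,"slide":[0,0,0],"yaw":0},{"grip":0.5,"slide":[0,0,0],"yaw":0}]'; python3 st.py
python3 - <<'E'
from h import *
a=manip.camera("wrist");cv2.imwrite("pics/w5.png",cv2.resize(a[100:300,200:440],None,fx=3,fy=3,interpolation=2))
E
```

```text
clock: 13.25
position: [0.5176, 0.0478, 0.2249]
ee_rot: [-0.066, 0.998, -0.003, -0.005]
ft_force: [-0.1, -0.3, -0.3]
grip_width: 0.243
grasp_force: 0.0
t 13.25 p [0.5176 0.0478 0.2249] phi -3.01 z [-0.01  -0.007 -1.   ] j [ 0.4   0.23 -0.66  1.8   0.16  1.17  1.4 ] w 0.243 gf 0.0 F [-0.1 -0.3 -0.3] Mz [-0.01 -0.01 -0.01]
```

View pics/w5.png

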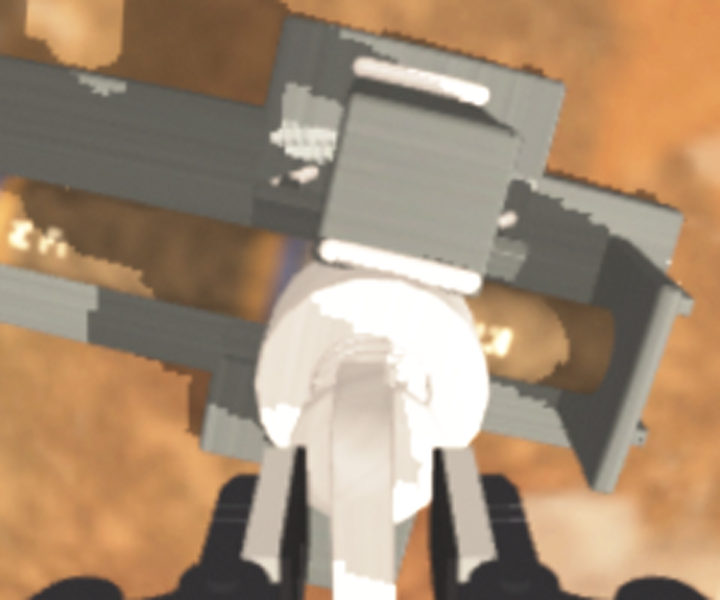

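```bash
python3 - <<'E'
from h import *
o=manip.get_obs();phi=3.273
c=np.array([.5182,.0476,0]);ux=np.array([np.cos(phi),np.sin(phi),0]);uy=np.array([-ux[1],ux[0],0])
cr=lambda P:((proj("wrist",P)-[200,100])*3).round()
for z0 in(.1045,.0978):
    print(z0,[cr(c+s*ux*.0155+t*uy*.0155+[0,0,z0+.043]) for s,t in((1,0),(0,1),(0,-1))],
     "collar bottom",[cr(c+s*ux*.0155+t*uy*.0155+[0,0,z0+.033]) for s,t in((1,0),(0,1),(0,-1))],
     "blade low far",cr(c+ux*.022+[0,0,z0+.043]),"top",cr(c+ux*.018+[0,0,z0+.073]))
print("ring",[cr(c+s*ux*.0265+t*uy*.0265+[0,0,.104]) for s,t in((1,0),(0,1),(0,-1))])
E
```

```text
0.1045 [array([370., 408.]), array([284., 486.]), array([455., 486.])] collar bottom [array([370., 386.]), array([289., 460.]), array([451., 461.])] blade low far [370. 374.] top [369. 477.]
0.0978 [array([370., 393.]), array([287., 468.]), array([453., 469.])] collar bottom [array([370., 373.]), array([292., 445.]), array([449., 445.])] blade low far [370. 360.] top [369. 456.]
ring [array([371., 278.]), array([253., 392.]), array([489., 392.])]
```

Predictions fit the dropped height: the blade's foot is at row 360, against 360 dropped and 374 undropped. I lower 7 mm, regrip and turn clockwise.

```bash
python3 -m jog '[{"grip":0.5,"slide":[0,0,0.65],"yaw":0},{"grip":1,"slide":[0,0,0],"yaw":0},{"grip":1,"slide":[0,0,0],"yaw":0},{"grip":1,"slide":[0,0,0],"yaw":0},{"grip":1,"slide":[0,0,0.03],"yaw":0.13},{"grip":1,"slide":[0,0,0.03],"yaw":0.13},{"grip":1,"slide":[0,0,0.03],"yaw":0.13},{"grip":1,"slide":[0,0,0],"yaw":0}]' 30 >/dev/null; python3 st.py
```

```text
t 14.1 p [0.5176 0.048  0.2174] phi 2.882 z [-0.009 -0.006 -1.   ] j [ 0.36  0.23 -0.61  1.81  0.15  1.15  1.02] w 0.109 gf 32.5 F [-0.3  1.1 -3.2] Mz [ 0.12  0.03 -0.01]
```

```bash
R='x'; python3 -m jog '[{"grip":1,"slide":[0,0,0.03],"yaw":0.14},{"grip":1,"slide":[0,0,0.03],"yaw":0.14},{"grip":1,"slide":[0,0,0.03],"yaw":0.14},{"grip":1,"slide":[0,0,0.03],"yaw":0.14},{"grip":1,"slide":[0,0,0.03],"yaw":0.14},{"grip":1,"slide":[0,0,0.03],"yaw":0.14},{"grip":1,"slide":[0,0,0.03],"yaw":0.14}]' >/dev/null; python3 st.py
python3 -m jog '[{"grip":1,"slide":[0,0,0.03],"yaw":0.14},{"grip":1,"slide":[0,0,0.03],"yaw":0.14},{"grip":1,"slide":[0,0,0.03],"yaw":0.14},{"grip":1,"slide":[0,0,0.03],"yaw":0.14},{"grip":1,"slide":[0,0,0.03],"yaw":0.14},{"grip":1,"slide":[0,0,0.03],"yaw":0.14},{"grip":1,"slide":[0,0,0.03],"yaw":0.14}]' >/dev/null; python3 st.py
```

```text
t 14.8 p [0.5182 0.0487 0.2157] phi 1.904 z [-0.008 -0.005 -1.   ] j [ 0.26  0.22 -0.5   1.82  0.12  1.14  0.06] w 0.11 gf 32.5 F [ 2.8  2.8 -2.9] Mz [ 0.81 -0.74  0.06]
t 15.5 p [0.5188 0.0485 0.2137] phi 0.923 z [-0.006 -0.005 -1.   ] j [ 0.17  0.21 -0.4   1.83  0.09  1.13 -0.9 ] w 0.107 gf 32.0 F [ 7.2  2.8 -6.2] Mz [ 0.67 -1.89  0.1 ]
```

Regrip now: open, turn back half a turn, then carry on.

```bash
python3 -m jog '[{"grip":0.3,"slide":[0,0,0],"yaw":0},{"grip":0.2,"slide":[0,0,0],"yaw":0},{"grip":0.2,"slide":[0,0,0],"yaw":0},{"grip":0.2,"slide":[0,0,0],"yaw":-0.14},{"grip":0.2,"slide":[0,0,0],"yaw":-0.14},{"grip":0.2,"slide":[0,0,0],"yaw":-0.14},{"grip":0.2,"slide":[0,0,0],"yaw":-0.14},{"grip":0.2,"slide":[0,0,0],"yaw":-0.14}]' >/dev/null; python3 st.py .518 .0482 .2135
python3 -m jog '[{"grip":0.2,"slide":[0,0,0],"yaw":-0.14},{"grip":0.2,"slide":[0,0,0],"yaw":-0.14},{"grip":0.2,"slide":[0,0,0],"yaw":-0.14},{"grip":0.2,"slide":[0,0,0],"yaw":-0.14},{"grip":0.2,"slide":[0,0,0],"yaw":-0.14},{"grip":0.2,"slide":[0,0,0],"yaw":-0.14},{"grip":0.2,"slide":[0,0,0],"yaw":-0.14},{"grip":0.2,"slide":[0,0,0],"yaw":-0.14}]' >/dev/null
python3 -m jog '[{"grip":0.2,"slide":[0,0,0],"yaw":-0.14},{"grip":0.2,"slide":[0,0,0],"yaw":-0.14},{"grip":0.2,"slide":[0,0,0],"yaw":-0.14},{"grip":0.2,"slide":[0,0,0],"yaw":-0.14},{"grip":0.2,"slide":[0,0,0],"yaw":-0.14},{"grip":0.2,"slide":[0,0,0],"yaw":-0.14},{"grip":0.2,"slide":[0,0,0],"yaw":-0.14},{"grip":0.2,"slide":[0,0,0],"yaw":-0.14}]' >/dev/null
python3 -m jog '[{"grip":0.2,"slide":[0,0,0],"yaw":-0.14},{"grip":0.2,"slide":[0,0,0],"yaw":0}]' >/dev/null; python3 st.py .518 .0482 .2135 -2.219
python3 - <<'E'
from h import *
a=manip.camera("wrist");cv2.imwrite("pics/w6.png",cv2.resize(a[100:300,200:440],None,fx=3,fy=3,interpolation=2))
E
```

```text
t 16.3 p [0.5176 0.0477 0.2134] phi 1.633 z [-0.009 -0.007 -1.   ] j [ 0.24  0.22 -0.47  1.82  0.11  1.14 -0.21] w 0.399 gf 0.2 F [-0.1 -0.6 -0.4] Mz [-0.06 -0.05  0.01]
slide cm [ 0.05  0.04 -0.01]
t 18.1 p [0.5178 0.048  0.2137] phi -2.274 z [-0.009 -0.006 -1.   ] j [ 0.48  0.26 -0.75  1.81  0.2   1.15  2.1 ] w 0.399 gf 0.2 F [ 0.2  0.5 -0.3] Mz [0.18 0.01 0.04]
slide cm [-0.03  0.    0.02]
yaw -0.055
```

View pics/w6.png

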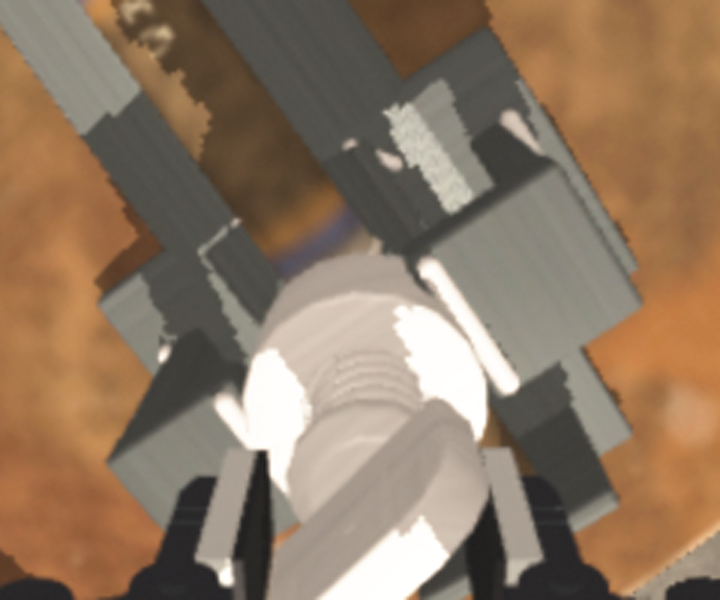

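The picture shows the blade wedged across the pads: I had opened to only 34 mm, less than the blade's 44 mm width, so the fingers dragged the screw back to near the drop point (about jig angle +0.1 rad). It is still in its thread. I open fully, align again and repeat.

```bash
python3 -m jog '[{"grip":-1,"slide":[0,0,0],"yaw":0},{"grip":-1,"slide":[0,0,-0.45],"yaw":0},{"grip":-1,"slide":[0,0,0],"yaw":0},{"grip":-1,"slide":[0,0,0],"yaw":0.14},{"grip":-1,"slide":[0,0,0],"yaw":0.14},{"grip":-1,"slide":[0,0,0],"yaw":0.14},{"grip":-1,"slide":[0,0,0],"yaw":0.14},{"grip":-1,"slide":[0,0,0],"yaw":0.14}]' >/dev/null;python3 -m jog '[{"grip":-1,"slide":[0,0,0],"yaw":0.12},{"grip":-1,"slide":[0,0,0],"yaw":0}]' >/dev/null; python3 st.py .518 .0482 .218
python3 - <<'E'
from h import *
a=manip.camera("wrist");cv2.imwrite("pics/w7.png",cv2.resize(a[100:300,200:440],None,fx=3,fy=3,interpolation=2))
o=manip.get_obs();M=R.from_quat(o["ee_rot"]).as_matrix();phi=np.arctan2(M[1,0],M[0,0])
c=np.array([.518,.048,0]);cr=lambda P:((proj("wrist",P)-[200,100])*3).round()
for z0 in(.1045,.0978,.093):print(z0,"blade far low end",cr(c+.022*np.array([np.cos(phi),np.sin(phi),0])+[0,0,z0+.043]))
E
```

```text
t 19.15 p [0.5177 0.0479 0.2179] phi -3.101 z [-0.009 -0.007 -1.   ] j [ 0.39  0.24 -0.64  1.81  0.16  1.16  1.31] w 0.997 gf 0.0 F [ 0.9 -1.  -0.4] Mz [-0.01 -0.02 -0.02]
slide cm [-0.03  0.02 -0.01]
0.1045 blade far low end [372. 388.]
0.0978 blade far low end [372. 373.]
0.093 blade far low end [372. 363.]
```

View pics/w7.png

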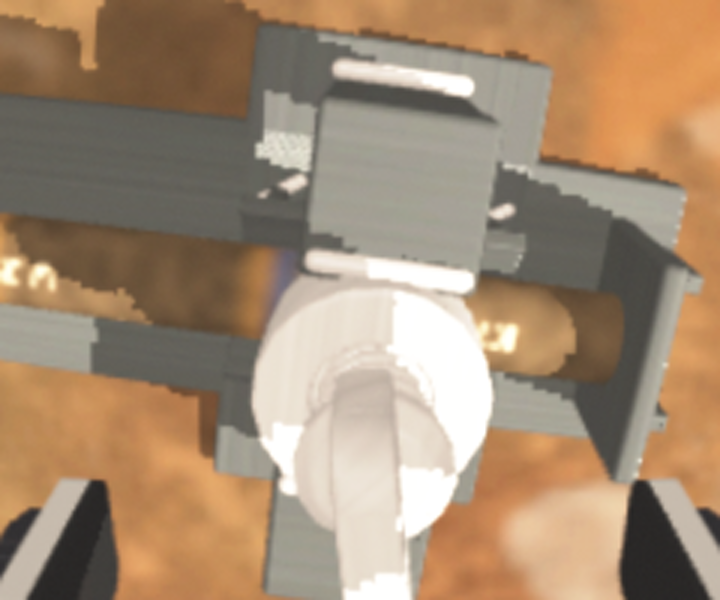

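The blade's foot is at about (365,370), which matches z = 97.8 mm (predicted row 373), and the tube is still against the stop plate. The blade is within about 0.05 rad of the pads. I grip and turn.

```bash
python3 -m jog '[{"grip":0,"slide":[0,0,0],"yaw":-0.05},{"grip":1,"slide":[0,0,0],"yaw":0},{"grip":1,"slide":[0,0,0],"yaw":0},{"grip":1,"slide":[0,0,0],"yaw":0},{"grip":1,"slide":[0,0,0],"yaw":0},{"grip":1,"slide":[0,0,0.03],"yaw":0.14},{"grip":1,"slide":[0,0,0.03],"yaw":0.14}]' 30 >/dev/null; python3 st.py
python3 -m jog '[{"grip":1,"slide":[0,0,0.033],"yaw":0.14},{"grip":1,"slide":[0,0,0.033],"yaw":0.14},{"grip":1,"slide":[0,0,0.033],"yaw":0.14},{"grip":1,"slide":[0,0,0.033],"yaw":0.14},{"grip":1,"slide":[0,0,0.033],"yaw":0.14},{"grip":1,"slide":[0,0,0.033],"yaw":0.14},{"grip":1,"slide":[0,0,0.033],"yaw":0.14}]' >/dev/null; python3 st.py
```

```text
t 19.9 p [0.5179 0.0479 0.2174] phi 2.949 z [-0.009 -0.006 -1.   ] j [ 0.37  0.23 -0.62  1.81  0.15  1.15  1.08] w 0.112 gf 35.0 F [-0.1  0.6  2.1] Mz [ 0.18 -0.04 -0.01]
t 20.6 p [0.5181 0.0489 0.2153] phi 1.969 z [-0.008 -0.005 -1.   ] j [ 0.27  0.22 -0.5   1.82  0.12  1.14  0.12] w 0.112 gf 35.1 F [0.6 2.9 0.2] Mz [ 1.03 -0.38  0.06]
```

```bash
python3 -m jog '[{"grip":1,"slide":[0,0,0.033],"yaw":0.14},{"grip":1,"slide":[0,0,0.033],"yaw":0.14},{"grip":1,"slide":[0,0,0.033],"yaw":0.14},{"grip":1,"slide":[0,0,0.033],"yaw":0.14},{"grip":1,"slide":[0,0,0.033],"yaw":0.14},{"grip":1,"slide":[0,0,0.033],"yaw":0.14},{"grip":1,"slide":[0,0,0.033],"yaw":0.14}]' >/dev/null; python3 st.py
python3 -m jog '[{"grip":1,"slide":[0,0,0.033],"yaw":0.14},{"grip":1,"slide":[0,0,0.033],"yaw":0.14},{"grip":1,"slide":[0,0,0.033],"yaw":0.14},{"grip":1,"slide":[0,0,0.033],"yaw":0.14},{"grip":1,"slide":[0,0,0.033],"yaw":0.14},{"grip":1,"slide":[0,0,0.033],"yaw":0.14},{"grip":1,"slide":[0,0,0.033],"yaw":0.14}]' >/dev/null; python3 st.py
```

```text
t 21.3 p [0.5187 0.0488 0.2132] phi 0.989 z [-0.006 -0.005 -1.   ] j [ 0.18  0.21 -0.4   1.83  0.09  1.13 -0.84] w 0.109 gf 34.8 F [ 3.5  2.9 -1. ] Mz [ 0.88 -1.37  0.05]
t 22.0 p [0.5188 0.048  0.2109] phi 0.009 z [-0.006 -0.006 -1.   ] j [ 0.09  0.2  -0.3   1.83  0.07  1.12 -1.8 ] w 0.108 gf 34.7 F [ 5.4 -0.  -1.9] Mz [ 0.08 -1.5   0.02]
```

Open fully this time, then turn back half a turn.

```bash
python3 -m jog '[{"grip":-1,"slide":[0,0,0],"yaw":0},{"grip":-1,"slide":[0,0,0],"yaw":0},{"grip":-1,"slide":[0,0,0],"yaw":0},{"grip":-1,"slide":[0,0,0],"yaw":0},{"grip":-1,"slide":[0,0,0],"yaw":-0.14},{"grip":-1,"slide":[0,0,0],"yaw":-0.14},{"grip":-1,"slide":[0,0,0],"yaw":-0.14},{"grip":-1,"slide":[0,0,0],"yaw":-0.14}]' >/dev/null; python3 st.py
python3 -m jog '[{"grip":-1,"slide":[0,0,0],"yaw":-0.14},{"grip":-1,"slide":[0,0,0],"yaw":-0.14},{"grip":-1,"slide":[0,0,0],"yaw":-0.14},{"grip":-1,"slide":[0,0,0],"yaw":-0.14},{"grip":-1,"slide":[0,0,0],"yaw":-0.14},{"grip":-1,"slide":[0,0,0],"yaw":-0.14},{"grip":-1,"slide":[0,0,0],"yaw":-0.14},{"grip":-1,"slide":[0,0,0],"yaw":-0.14}]' >/dev/null
python3 -m jog '[{"grip":-1,"slide":[0,0,0],"yaw":-0.14},{"grip":-1,"slide":[0,0,0],"yaw":-0.14},{"grip":-1,"slide":[0,0,0],"yaw":-0.14},{"grip":-1,"slide":[0,0,0],"yaw":-0.14},{"grip":-1,"slide":[0,0,0],"yaw":-0.14},{"grip":-1,"slide":[0,0,0],"yaw":-0.14},{"grip":-1,"slide":[0,0,0],"yaw":-0.14},{"grip":-1,"slide":[0,0,0],"yaw":-0.14}]' >/dev/null
python3 -m jog '[{"grip":-1,"slide":[0,0,0],"yaw":-0.14},{"grip":-1,"slide":[0,0,0],"yaw":-0.14},{"grip":-1,"slide":[0,0,0],"yaw":-0.06},{"grip":-1,"slide":[0,0,0],"yaw":0}]' >/dev/null; python3 st.py .5182 .0483 .2105 3.15
python3 - <<'E'
from h import *
manip.camera("wrist")
o=manip.get_obs();M=R.from_quat(o["ee_rot"]).as_matrix();phi=np.arctan2(M[1,0],M[0,0])
c=np.array([.518,.048,0])
for z0 in(.0978,.0907,.0837):print(z0,[proj("wrist",c+s*.018*np.array([np.cos(phi),np.sin(phi),0])+[0,0,z0+.073]).round() for s in(1,-1)])
for m in manip.masks_of("clamp_screw","wrist"):
    g=m["region"];ys,xs=np.where(g);print(m["conf"],m["centre"],xs.min(),xs.max(),ys.min(),ys.max())
    if 300<m["centre"][0]<350:
        for y in range(ys.min(),ys.max()+1,7):print(y,xs[ys==y].min(),xs[ys==y].max())
E
```

```text
t 22.8 p [0.5176 0.0478 0.2103] phi 0.581 z [-0.009 -0.007 -1.   ] j [ 0.14  0.21 -0.36  1.83  0.08  1.13 -1.24] w 1.0 gf 0.0 F [-0.2  0.1 -0.2] Mz [-0.05 -0.02 -0.04]
t 24.8 p [0.5176 0.0477 0.2103] phi -3.127 z [-0.009 -0.006 -1.   ] j [ 0.39  0.24 -0.64  1.82  0.16  1.14  1.28] w 1.001 gf 0.0 F [ 0.1 -0.2  0. ] Mz [-0.05  0.02 -0.04]
slide cm [-0.06  0.06 -0.02]
yaw -6.277
0.0978 [array([324., 268.]), array([324., 334.])]
0.0907 [array([324., 260.]), array([324., 324.])]
0.0837 [array([324., 252.]), array([324., 315.])]
0.78 [198.7, 31.0] 143 240 0 60
0.63 [323.7, 261.2] 295 349 219 320
219 319 324
226 308 338
233 305 343
240 301 343
247 296 347
254 295 349
261 295 349
268 298 346
275 304 340
282 309 333
289 310 332
296 310 329
303 310 330
310 310 330
317 310 329
0.6 [294.9, 172.2] 77 436 110 308
0.58 [20.1, 271.0] 0 51 245 306
```

The blade mask is straight and centred (columns 310–330), so the alignment held. I grip and turn the second half.

```bash
python3 -m jog '[{"grip":0,"slide":[0,0,0],"yaw":0},{"grip":1,"slide":[0,0,0],"yaw":0},{"grip":1,"slide":[0,0,0],"yaw":0},{"grip":1,"slide":[0,0,0],"yaw":0},{"grip":1,"slide":[0,0,0],"yaw":0},{"grip":1,"slide":[0,0,0.03],"yaw":0.14},{"grip":1,"slide":[0,0,0.03],"yaw":0.14},{"grip":1,"slide":[0,0,0.03],"yaw":0.14}]' 30 >/dev/null; python3 st.py
python3 -m jog '[{"grip":1,"slide":[0,0,0.033],"yaw":0.14},{"grip":1,"slide":[0,0,0.033],"yaw":0.14},{"grip":1,"slide":[0,0,0.033],"yaw":0.14},{"grip":1,"slide":[0,0,0.033],"yaw":0.14},{"grip":1,"slide":[0,0,0.033],"yaw":0.14},{"grip":1,"slide":[0,0,0.033],"yaw":0.14},{"grip":1,"slide":[0,0,0.033],"yaw":0.14}]' >/dev/null; python3 st.py
python3 -m jog '[{"grip":1,"slide":[0,0,0.033],"yaw":0.14},{"grip":1,"slide":[0,0,0.033],"yaw":0.14},{"grip":1,"slide":[0,0,0.033],"yaw":0.14},{"grip":1,"slide":[0,0,0.033],"yaw":0.14},{"grip":1,"slide":[0,0,0.033],"yaw":0.14},{"grip":1,"slide":[0,0,0.033],"yaw":0.14},{"grip":1,"slide":[0,0,0.033],"yaw":0.14}]' >/dev/null; python3 st.py
```

```text
t 25.7 p [0.5179 0.0479 0.2096] phi 2.728 z [-0.008 -0.006 -1.   ] j [ 0.34  0.24 -0.59  1.82  0.15  1.13  0.86] w 0.11 gf 35.3 F [ 1.1  0.3 -0.8] Mz [ 0.06 -0.4  -0.02]
t 26.4 p [0.5183 0.0483 0.2075] phi 1.749 z [-0.007 -0.006 -1.   ] j [ 0.24  0.22 -0.48  1.83  0.12  1.12 -0.1 ] w 0.108 gf 35.2 F [ 3.   1.  -0.8] Mz [ 0.42 -0.75  0.04]
t 27.1 p [0.5186 0.0483 0.2053] phi 0.769 z [-0.006 -0.006 -1.   ] j [ 0.15  0.21 -0.37  1.84  0.09  1.11 -1.06] w 0.113 gf 35.2 F [ 4.2  1.3 -1.4] Mz [ 0.41 -1.26  0.04]
```

```bash
python3 -m jog '[{"grip":1,"slide":[0,0,0.033],"yaw":0.14},{"grip":1,"slide":[0,0,0.033],"yaw":0.14},{"grip":1,"slide":[0,0,0.033],"yaw":0.14},{"grip":1,"slide":[0,0,0.033],"yaw":0.14},{"grip":1,"slide":[0,0,0.033],"yaw":0.14},{"grip":1,"slide":[0,0,0.033],"yaw":0.14},{"grip":1,"slide":[0,0,0],"yaw":0.03},{"grip":1,"slide":[0,0,0],"yaw":0}]' >/dev/null; python3 st.py
python3 -m jog '[{"grip":1,"slide":[0,0,0],"yaw":0},{"grip":1,"slide":[0,0,0],"yaw":0},{"grip":1,"slide":[0,0,0],"yaw":0}]' >/dev/null; python3 st.py
python3 - <<'E'
from h import *
manip.camera("side");manip.camera("top")
k=manip.masks_of("weld_tube","top")
print("tube right end px",[(round(m["conf"],2),np.where(m["region"])[1].max()) for m in k])
for m in manip.masks_of("clamp_screw","side"):
    ys,xs=np.where(m["region"]);print(m["conf"],m["centre"],xs.min(),xs.max(),ys.min(),ys.max())
c=[.518,.048,0]
for z in(.0978,.0838):print(z,proj("side",[.518,.048,z+.033]).round(1))
E
```

```text
t 27.9 p [0.5187 0.0479 0.2033] phi -0.097 z [-0.006 -0.006 -1.   ] j [ 0.07  0.21 -0.28  1.84  0.07  1.11 -1.9 ] w 0.109 gf 35.1 F [ 5.5  0.5 -2.4] Mz [ 0.06 -1.4   0.02]
t 28.2 p [0.5187 0.0479 0.2033] phi -0.096 z [-0.006 -0.006 -1.   ] j [ 0.07  0.21 -0.28  1.84  0.07  1.11 -1.9 ] w 0.114 gf 35.1 F [ 5.4  0.2 -2.3] Mz [ 0.   -1.35  0.03]
tube right end px [(0.95, np.int64(333))]
0.87 [240.7, 201.6] 230 246 185 225
0.74 [346.9, 242.0] 340 355 218 266
0.66 [278.0, 169.8] 270 283 165 178
0.0978 [276.3 169.5]
0.0838 [276.6 173.5]
```

```bash
python3 - <<'E'
from h import *
u=np.array([.0972,.9953,0]);b=np.array([.5183,.048,.035])
for d in(0,.02,.035):print(d,proj("top",b-(.349+d)*u).round(1))
manip.camera("wrist")
o=manip.get_obs();M=R.from_quat(o["ee_rot"]).as_matrix()
c=np.array([.5183,.048,0]);x=np.array([M[0,0],M[1,0],0]);y=np.array([M[0,1],M[1,1],0])
for z0 in(.0978,.0908,.0838):print(z0,"collar l/r/far",[proj("wrist",c+.0155*v+[0,0,z0+.043]).round(1) for v in(-y,y)],"blade far low",proj("wrist",c+.022*x+[0,0,z0+.043]).round(1))
for m in manip.masks_of("clamp_screw","wrist"):
    g=m["region"];ys,xs=np.where(g)
    if 290<m["centre"][0]<350 and np.ptp(xs)<120:
        print(m["conf"],m["centre"])
        for y in range(ys.min(),ys.max()+1,6):print(y,xs[ys==y].min(),xs[ys==y].max())
for m in manip.masks_of("weld_tube","wrist"):
    ys,xs=np.where(m["region"]);print("tube",m["conf"],xs.min(),xs.max(),ys.min(),ys.max())
print("stop/35 short px",proj("wrist",b+.071*u),proj("wrist",b+.036*u))
E
```

```text
0 [334.1 222.4]
0.02 [340.1 223.1]
0.035 [344.5 223.7]
0.0978 collar l/r/far [array([290.2, 274.1]), array([352.5, 273.8])] blade far low [321.2 234.1]
0.0908 collar l/r/far [array([291.3, 267. ]), array([351.2, 266.8])] blade far low [321.1 228.1]
0.0838 collar l/r/far [array([292.4, 260.4]), array([350. , 260.2])] blade far low [321.1 222.7]
0.92 [325.9, 263.2]
223 313 320
229 305 337
235 302 342
241 299 345
247 296 347
253 295 350
259 312 333
265 312 334
271 311 334
277 312 334
283 312 334
289 312 334
295 311 333
301 311 333
307 313 331
313 312 332
319 314 330
tube 0.64 232 621 188 222
stop/35 short px [235.42438993 204.80520125] [276.6963441 204.7470173]
```

The tube is home: its near end is at column 333 (334 predicted) and its far end at the stop. The screw's blade foot is at row 223, against 222.7 predicted for 83.8 mm. Grip is 35 N and steady, so I hand in.

```bash
python3 -c "
from workcell import manip
print(manip.hand_in())"
```

```text
the job is handed in; nothing more can be done
None
```

The job is handed in at about 28 s of the 72 s: the tube is hard against the stop and the screw is one turn into its thread (about 83.8 mm), gripped at 35 N. After the drop, one regrip opened too little and dragged the screw back to near the drop point. It stayed in its thread, so I redid the full forward turn. The hand-in gave no verdict.

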